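Show which spare leg goes in which socket

ROBOT

A 6-joint arm with a two-finger parallel gripper is mounted at the origin on the work surface. World frame = base frame: x ahead of the robot, y to its left, z up, the work surface at z = 0. Lengths are in mm, angles in rad, forces in N, time in s.
With the tool pointing down it reaches from about 300 to 775 mm from the base axis. Payload 14.6 kg.
Tool frame: the origin (TCP) lies on the centre line of the jaws, within the pads' length; the fingertips stand 19 mm ahead of it and the grasp point (between the pads) is the TCP (bot.tip_reach is the distance from the TCP to the fingertips, in mm); y points along the fingers, x is the direction in which the jaws open and shut, and the axes are right-handed (so a half turn about y gives the same grasp; the last joint's range is limited). The gripper opens to 85 mm and grips with 20 to 120 N. Pads are 22 mm wide; open, the fingers measure 114 mm over their backs; the gripper's body (76 mm by 85 mm) begins 54 mm behind the grasp point. The pads swing forward as they close: fully open they stand 13 mm farther back than shut.
Start: joints at [1.043, 0.3, 1.521, -0, 1.321, -0.067], TCP at [244.562, 492.625, 250.281] pointing down, gripper open.
Joint ranges: [-3.03, 3.03], [-0.79, 2.21], [0.23, 2.52], [-1.04, 4.18], [0, 3.07], [-2.55, 2.55]. Speed limits (rad/s): [2.22, 2.22, 2.57, 3.14, 3.14, 3.14].

INTERFACE

Orientations are given as a unit quaternion [w, x, y, z].
In Python, from rig import bot gives the robot as it stands. Calls block until the motion is done:
- bot.move_to(position, orientation): joint-space move of the TCP to a pose.
- bot.servo_line(position, attitude=None, speed=150, until_force=None): straight line of the TCP; attitude=None keeps the orientation; speed is the mean speed in mm/s. With until_force (N) it stops when the force on the tool has changed by that much, and returns True; else False.
- bot.move_joints(angles): joint-space move.
- bot.move_gripper(opening, grip_force=None): finger opening in mm; grip_force is the grip in N (None keeps the last); returns when the fingers have stopped.
- bot.dwell(seconds).
- bot.ik(position, orientation): joint angles nearest the present ones, or None.
- bot.read_state(): the state.
- bot.read_camera(name): name is "side" or "top"; returns a dict with "image" (480x640x3 uint8, blue, green, red), "depth" (480x640 float32, mm along the optical axis (not along the pixel's ray), 0 where there is no reading), "fovy" (degrees; the focal length in pixels is half the picture's height over the tangent of half this angle, whatever the lens; pixels are square), "cx", "cy" (the principal point, pixels), "eye" and "attitude" of the camera in the world. Camera axes: x right, y down, z forward; pixel columns grow to the right and rows downward; lengths in mm; the calibration is good to about 2 mm. A picture is of the moment at which its call begins.
A pose or a line that the arm cannot do raises bot.MotionError and nothing moves.
- bot.finish_job(): hands the job in, once; it reports no verdict.
The state is a dict: "clock": time; "joint_positions": joint angles; "qvel": joint speeds; "effort": joint torques, N m; "ee_pos": TCP position; "tool_rot": TCP orientation; "ft_force": force on the tool from outside, world axes, zero at the start; "moment": the same for the moment, N m; "grip_width": finger opening in mm.
Only numpy, scipy, OpenCV 4.12 (cv2) and the standard library are available. Lean on these libraries where they do the work, as an engineer would, in place of code of your own. Each camera call takes 0.05 s, during which the arm holds its last target. There are 200 camera calls.

TASK

Show the apprentice how to finish the upturned footstool. With the fingertips, point from just above, a few centimetres off, at the one spare leg standing on the plywood board that matches the three legs already fitted (same round tapered shape, same length), and dwell there for two seconds; then point in the same way at the stool's one empty leg socket, dwell for two seconds, and finish still pointing there. Touch and move nothing, and do not bring the fingertips close over any other leg.

Things in the scene. Friction and masses are not known exactly. Their poses are not given: they have to be found in the camera images.
- leg_long_round_top (a point): centre of the top face of the spigot of the spare leg that is long and round, tapering from 38 mm diameter below the spigot to 24 mm at the foot, the match of the fitted legs; pale wood, loose, 60 g, standing foot down on the plywood board, its spigot (22 mm diameter, 18 mm high) on top; 98 mm from its foot to this point, z up.
- leg_short_round_top (a point): centre of the top face of the spigot of the spare leg that is round and tapering in the same way but short; pale wood, loose, 60 g, standing foot down on the plywood board, its spigot (22 mm diameter, 18 mm high) on top; 62 mm from its foot to this point, z up.
- leg_long_square_top (a point): centre of the top face of the spigot of the spare leg that is straight and square, 34 mm wide; pale wood, loose, 60 g, standing foot down on the plywood board, its spigot (22 mm diameter, 18 mm high) on top; 98 mm from its foot to this point, z up.
- empty_socket (a point): centre of the mouth of the stool's empty leg socket: a round pale wooden boss, 52 mm outer and 25 mm inner diameter, 18 mm high, 16 mm deep with a dark bottom, on the stool's underside; the mouth is 42 mm above the bench, z up. The other three of the four bosses carry legs.
- stool: the upturned footstool: a round darker wooden disc, 270 mm diameter, 24 mm thick, fixed, lying upside down on the bench; origin at the centre of its underside on the bench; it carries four bosses, 95 mm from its centre, three with legs; it may lie on the left or the right, at any yaw.
- fitted_leg1_top (a point): centre of the upper (foot) end of a leg already fitted in the stool: round, tapering upwards from 38 to 24 mm diameter, 80 mm long, this point 122 mm above the bench; the sockets are the corners of a 134 mm square.
- fitted_leg2_top (a point): centre of the upper (foot) end of a leg already fitted in the stool: round, tapering upwards from 38 to 24 mm diameter, 80 mm long, this point 122 mm above the bench; the sockets are the corners of a 134 mm square.
- fitted_leg3_top (a point): centre of the upper (foot) end of a leg already fitted in the stool: round, tapering upwards from 38 to 24 mm diameter, 80 mm long, this point 122 mm above the bench; the sockets are the corners of a 134 mm square.
- board: fixed plywood board, 130 x 260 x 12 mm (its x, y, z), origin at the centre of its underside; the three spare legs stand on it, about 85 mm apart in a row along its y, in any order; it lies on the side of the bench where the stool is not.
- hammer: bystander: a hammer lying on the bench beyond the work, under 50 mm high.
- mug: bystander: a white ceramic mug, 80 mm diameter, 95 mm high, left of the work, origin at the centre of its underside.
- tape: bystander: a yellow tape measure, 65 x 35 x 60 mm, standing on the bench right of the work, origin at the centre of its underside.
Mind the look-alikes: they are no part of the job. What is shaped like the part that bears leg_long_round_top but orange or turquoise is not meant.

How it is judged:
By the outcome, as a careful person would: the job done as asked, in the order asked, and still so for the second after the job is handed in, with the robot touching nothing.
It also fails if it takes over 42 s, if anything falls off the work surface, if the arm or the gripper's body presses on something with over 40 N, if the wrist force passes 120 N, or if a joint passes its speed limit or range.

## Working session

There is one attempt and no reset: what is moved stays moved. The work goes in short steps, each a Python script; the robot and the scene stay as the last script left them, time stands still between calls to the robot, and variables do not carry over. Pictures are saved under pics/ and viewed, about 8 in all and at most 12, crops included, and the job is handed in when it is done.

```bash
mkdir -p pics; cat > h.py <<'E'
import numpy as np,cv2,pickle
from scipy.spatial.transform import Rotation as R
def rot(q): return R.from_quat([q[1],q[2],q[3],q[0]]).as_matrix()
def cloud(c):
    d=c["depth"];f=240/np.tan(np.radians(c["fovy"])/2)
    v,u=np.mgrid[:480,:640]
    p=np.stack([(u-c["cx"])*d/f,(v-c["cy"])*d/f,d],-1)
    a=np.array(c["attitude"]);M=rot(a) if a.size==4 else a
    w=p@M.T+np.array(c["eye"]);w[d==0]=np.nan
    return w
E
python3 - <<'E'
from rig import bot
from h import *
for n in("top","side"):
    c=bot.read_camera(n);pickle.dump(c,open(n+".pkl","wb"));cv2.imwrite(f"pics/{n}1.png",c["image"]);print(n,c["eye"],c["attitude"],c["fovy"])
s=bot.read_state();print(s["clock"],s["tool_rot"],s["ee_pos"],s["grip_width"],bot.tip_reach)
E
```

```text
top [ 444.58584401   16.39746144 1376.69793783] [-0.03722422  0.70668106 -0.70506725  0.04578657] 43.99470014716319
side [ 196.75540123 -538.20843216  793.71423733] [-0.36440564  0.87169278 -0.30441311  0.12121421] 51.753702629390894
0.1 [-0.60081227  0.60114824  0.37226464 -0.37291346] [244.48377459 492.46798472 249.77199785] 85.10006638648942 19.0
```

View pics/top1.png

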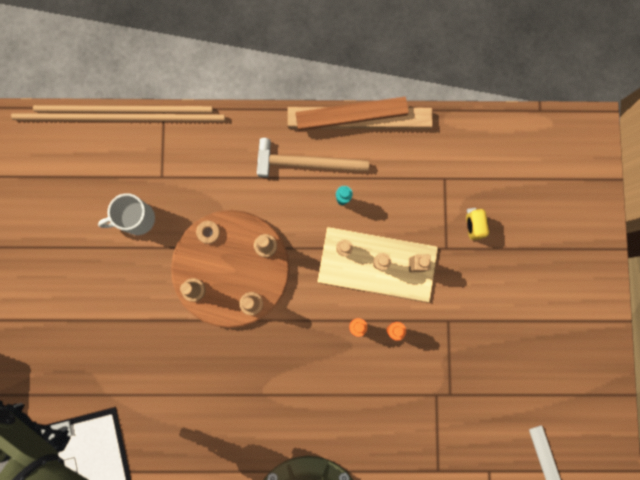

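View pics/side1.png

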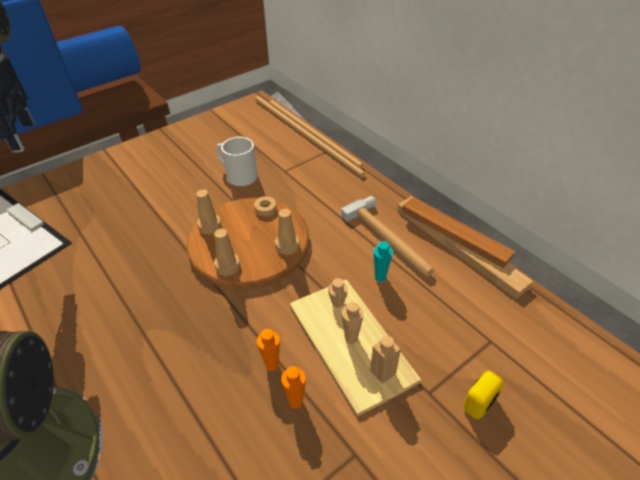

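Top view: the spare legs are at (344,248), (382,262) and (422,262). The look-alikes are turquoise (344,195) and orange (358,327) and (397,331). The stool bosses are at (208,232), which is empty, and (265,245), (192,290) and (250,303), which carry legs. Side view: the spares are at (338,292) short round, (352,322) long round and (385,358) square. The middle one looks right, so I'll check it in a crop and measure.

```bash
python3 - <<'E'
from h import *
t=pickle.load(open("top.pkl","rb"));s=pickle.load(open("side.pkl","rb"))
a=cv2.resize(t["image"][220:310,170:450],None,fx=2.8,fy=2.8,interpolation=3)
b=cv2.resize(s["image"][170:410,180:430],None,fx=1.4,fy=1.4,interpolation=3)
o=np.zeros((600,800,3),np.uint8);o[:a.shape[0],:a.shape[1]]=a;o[255:255+b.shape[0],:b.shape[1]]=b
cv2.imwrite("pics/crop.png",o)
for n,c,zs in(("top",t,0),("side",s,0)):
    w=cloud(c);z=w[...,2]
    m=((z>48)&(z<135)&(w[...,0]>350)&(w[...,0]<650)&(abs(w[...,1])<330)).astype(np.uint8)
    k,l=cv2.connectedComponents(m,connectivity=4)
    print(n)
    for i in range(1,k):
        q=w[l==i]
        if len(q)<15: continue
        zt=np.percentile(q[:,2],95);p=q[q[:,2]>zt-6]
        v,u=np.where(l==i)
        print(len(q),len(p),"px",u.mean().round(),v.mean().round(),"ztop",zt.round(1),"c",np.median(p,0).round(1),((p.max(0)+p.min(0))/2).round(1),"ext",np.ptp(p,axis=0).round())
w=cloud(t)
q=w[215:250,190:228].reshape(-1,3);q=q[(q[:,2]>35)&(q[:,2]<50)];print("socket top",len(q),((q.max(0)+q.min(0))/2).round(1),np.ptp(q,axis=0).round(),np.median(q,0).round(1))
w=cloud(s)
q=w[190:222,248:282].reshape(-1,3);q=q[(q[:,2]>36)&(q[:,2]<50)];print("socket side",len(q),((q.max(0)+q.min(0))/2).round(1),np.ptp(q,axis=0).round(),np.median(q,0).round(1))
E
```

```text
top
230 95 px 264.0 244.0 ztop 124.3 c [591.8  98.  122. ] [591.8  99.2 123.9] ext [22. 24. 11.]
227 66 px 344.0 247.0 ztop 76.2 c [586.3 -79.7  73.9] [586.  -78.8  75.8] ext [20. 20. 11.]
249 73 px 382.0 261.0 ztop 111.9 c [ 552.9 -158.5  109.7] [ 551.7 -159.6  111. ] ext [20. 20.  9.]
320 76 px 421.0 262.0 ztop 110.8 c [ 551.  -246.9  108.5] [ 551.2 -247.1  110.5] ext [22. 22. 11.]
268 98 px 190.0 289.0 ztop 124.5 c [491.8 259.3 122.2] [491.8 259.9 124.3] ext [21. 24. 11.]
229 91 px 250.0 303.0 ztop 125.3 c [462.6 129.8 122.2] [461.7 129.2 124.2] ext [23. 23. 10.]
241 74 px 358.0 327.0 ztop 100.0 c [ 410.4 -107.    97.8] [ 410.4 -106.1   99.7] ext [21. 19. 10.]
255 76 px 396.0 330.0 ztop 100.4 c [ 402.2 -190.4   97.5] [ 403.1 -191.    98.6] ext [19. 20.  8.]
side
494 93 px 205.0 208.0 ztop 122.4 c [488.7 256.3 121.4] [489.4 258.  120.9] ext [24. 27.  9.]
510 97 px 285.0 228.0 ztop 122.8 c [589.2  96.2 121.9] [589.1  97.5 120.8] ext [25. 23.  8.]
557 112 px 223.0 248.0 ztop 122.7 c [458.3 126.4 121.9] [458.5 128.1 121.5] ext [23. 26.  9.]
302 91 px 337.0 289.0 ztop 75.1 c [582.4 -81.1  74. ] [583.5 -79.8  72.8] ext [21. 22.  7.]
564 120 px 352.0 318.0 ztop 110.7 c [ 549.2 -160.6  109.6] [ 549.8 -160.2  108.8] ext [21. 21.  8.]
538 128 px 268.0 344.0 ztop 98.7 c [ 407.7 -108.8   97.8] [ 408.1 -107.4   97.1] ext [21. 21.  8.]
768 138 px 385.0 354.0 ztop 110.6 c [ 548.3 -248.3  109.8] [ 548.7 -248.2  109.2] ext [21. 20.  8.]
582 152 px 293.0 382.0 ztop 98.9 c [ 399.4 -192.3   97.9] [ 399.8 -191.6   97.3] ext [21. 21.  9.]
socket top 316 [622.4 229.8  41.8] [49. 51. 14.] [621.4 229.3  41.4]
socket side 251 [619.9 228.6  40.7] [53. 54.  9.] [618.8 226.8  41.5]
```

View pics/crop.png

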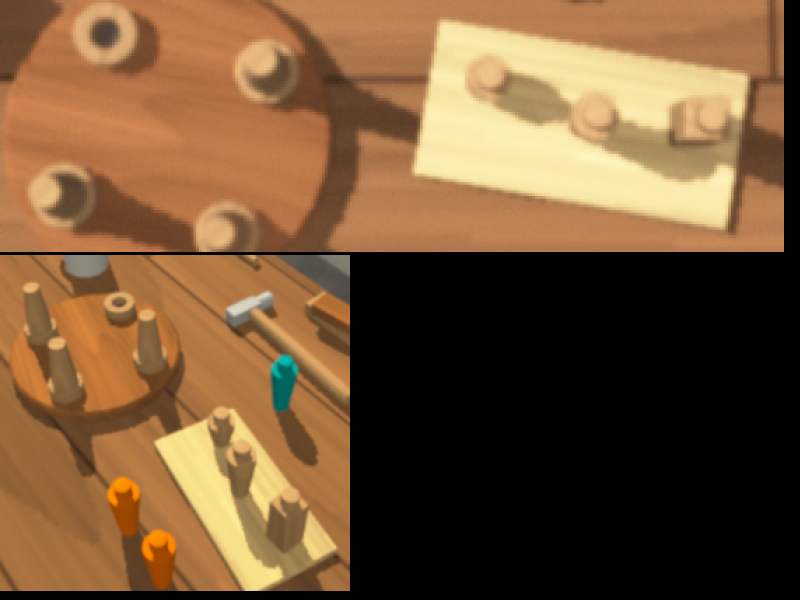

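The crop confirms it: the middle spare is round, tapered and long (top z≈110). The first is short (z≈75) and the third is square. The stool geometry gives a socket at (621,228), which agrees with the direct reading of (621,229). Next I close the gripper and point, crossing at height.

```bash
python3 - <<'E'
from rig import bot
from h import *
s=bot.read_state();q0=np.array(s["tool_rot"]);p0=s["ee_pos"]
print("tool y",rot(q0)[:,1].round(3))
def ori(x,y):
    d=np.arctan2(y,x)-np.arctan2(p0[1],p0[0])
    r=R.from_euler("z",d)*R.from_quat(np.roll(q0,-1)); return np.roll(r.as_quat(),1)
leg=(551,-159.7,110);so=(620.5,228.5,42);tr=bot.tip_reach
bot.move_gripper(0);print("tip_reach",tr,bot.tip_reach,bot.read_state()["grip_width"])
zt=300
def chk(n,t,gap):
    s=bot.read_state();y=rot(s["tool_rot"])[:,1];tip=np.array(s["ee_pos"])+y*bot.tip_reach
    print(n,"t",round(s["clock"],2),"tip-target",(tip-t).round(1),"y",y.round(3),"F",np.round(s["ft_force"],1))
bot.servo_line([p0[0],p0[1],zt+20],speed=120)
for n,t in(("leg",leg),("socket",so)):
    o=ori(t[0],t[1]);gz=t[2]+30+bot.tip_reach
    bot.move_to([t[0],t[1],zt],o)
    bot.servo_line([t[0],t[1],gz],o,speed=100)
    bot.dwell(2.6);chk(n,t,30)
    for k in("top","side"):
        c=bot.read_camera(k);cv2.imwrite(f"pics/{n}_{k}.png",c["image"]);pickle.dump(c,open(f"{n}_{k}.pkl","wb"))
    if n=="leg": bot.servo_line([t[0],t[1],zt],o,speed=120)
a=cv2.imread("pics/leg_side.png")[130:430,100:500];b=cv2.imread("pics/socket_side.png")[130:430,100:500]
a2=cv2.imread("pics/leg_top.png")[180:480,120:520];b2=cv2.imread("pics/socket_top.png")[180:480,120:520]
cv2.imwrite("pics/chk.png",np.vstack([np.hstack([a,b]),np.hstack([a2,b2])]))
E
```

```text
tool y [-0.001 -0.001 -1.   ]
tip_reach 19.0 19.0 -0.07864128904757803
leg t 8.31 tip-target [-0. -0. 30.] y [-0.001  0.    -1.   ] F [0.7 0.6 0.5]
socket t 16.04 tip-target [-0.  0. 30.] y [-0.001 -0.    -1.   ] F [-0.1 -0.8  0.1]
```

View pics/chk.png

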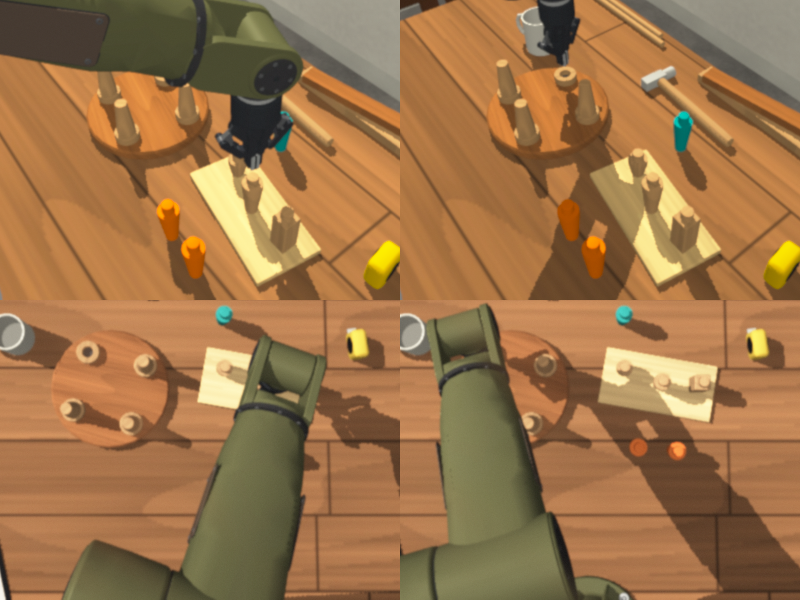

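The pictures show the closed fingertips just above the long round leg (left) and then above the empty socket (right). I'll check the tip height from depth and that nothing moved, then hand in.

```bash
python3 - <<'E'
from rig import bot
from h import *
for n,(x,y) in(("leg",(551,-159.7)),("socket",(620.5,228.5))):
    w=cloud(pickle.load(open(n+"_side.pkl","rb")));q=w[np.hypot(w[...,0]-x,w[...,1]-y)<22]
    q=q[q[:,2]>(120 if n=="leg" else 52)];print(n,"lowest tool z",np.percentile(q[:,2],[0,2,5]).round(1),q[q[:,2]<np.percentile(q[:,2],8)].mean(0).round(1))
w=cloud(pickle.load(open("socket_side.pkl","rb")))
for x,y,z in((550,-160,110),(583.5,-80,74),(548.7,-248,110)):
    q=w[(np.hypot(w[...,0]-x,w[...,1]-y)<18)&(w[...,2]>z-5)];print(((q.max(0)+q.min(0))/2).round(1))
bot.finish_job();print(bot.read_state()["clock"])
E
```

```text
leg lowest tool z [143.3 149.4 155.1] [ 544.1 -166.1  153. ]
socket lowest tool z [70.6 79.3 84. ] [614.9 222.3  81.4]
[ 549.9 -159.8  108.8]
[582.4 -80.2  73.1]
[ 548.1 -247.5  109. ]
the job is handed in; nothing more can be done
the job is handed in; nothing more can be done
```

The job is handed in. With the gripper closed, I pointed at the long round tapered spare leg, which is the middle one on the board, at about (551, -160, 110). I dwelt there 2.6 s, crossed high over the work, then pointed at the empty socket at about (621, 228, 42). I dwelt 2.6 s and stayed there.

- **Position:** by the robot's own readings, the fingertips stood 30 mm above each target and within 0.1 mm sideways. That is relative to my camera-measured positions, and the two cameras differed by about 2–3 mm.
- **Contact:** wrist force stayed under 1 N when read during each dwell.
- **Spare legs:** the final side view shows all three within about 1 mm of where they stood.
- **Tip height from depth:** the lowest tool points read z≈143 over the leg and z≈71 over the socket. That agrees with the planned 140 and 72 to within about 3 mm.
- **Less certain:** the mean of the lowest depth points sits about 6–7 mm in x and y from the target. I put that down to the side camera seeing only the near face of the fingers, but I did not check it separately.
- **Time:** the clock read about 16 s at the end of the socket dwell. I could not read it after handing in.

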